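# Hold a spring clamp open round a panel's edge

### The arm

A 6-joint arm with a two-finger parallel gripper is mounted at the origin on a cart in front of the work surface, level with it; the furniture and walls round the work are solid. World frame = base frame: x ahead of the robot, y to its left, z up, the work surface at z = 0. Lengths are in m, angles in rad, forces in N, time in s.
With the tool pointing down it reaches from about 0.275 to 0.725 m from the base axis. Payload 15.9 kg.
Tool frame: the origin (TCP) lies between the finger pads; the fingertips stand 17 mm ahead of it and the grasp point (between the pads) lies 2 mm behind it; z points along the fingers, y is the line along which they close (so a half turn about z gives the same grasp; the last joint's range is limited). The gripper opens to 85 mm and grips with 20 to 120 N. Pads are 22 mm wide; open, the fingers measure 114 mm over their backs; the gripper's body (76 mm by 85 mm) begins 54 mm behind the grasp point. The pads swing forward as they close: fully open they stand 13 mm farther back than shut.
Start: joints at [-1.22, 0.213, -0.034, 1.323, 0, 1.571], TCP at [0.172, -0.47, 0.248] pointing down, gripper open.
Joint ranges: [-2.98, 2.98], [-0.74, 1.72], [-1.14, 1.35], [-2.1, 2.04], [-1.57, 1.44], [-3.14, 3.14]. Speed limits (rad/s): [1.89, 1.89, 2.39, 2.57, 3.14, 3.14].

### API

Orientations are given as a unit quaternion [x, y, z, w].
In Python, from plant import bot, cams, workorder gives the robot as it stands (bot), with the cameras (cams) and the job (workorder).
- The arm moves only by the tool shift_gripper, called after ">>>" as name(argument=value, ...) on one line, values as JSON. Schema: {"type":"object","properties":{"increments":{"type":"object","properties":{"plan":{"type":"array","items":{"type":"array","items":{"type":"number"},"minItems":7,"maxItems":7},"minItems":1,"maxItems":20}},"additionalProperties":false,"required":["plan"]},"only":{"type":"string"},"quiet":{"type":"boolean"},"lines":{"type":"string"}},"required":["increments"],"additionalProperties":false}. increments is an object whose key "plan" holds a list of rows, 1 to 20 of them, each of 7 numbers: a rotation vector rx, ry, rz in parts of the range, where 1.0 means 4 rad, then dx, dy, dz in normalised numbers (1 is 0.25 m), then the finger opening in m; each row shifts and turns the commanded pose from where the row before left it, along the tool's axes as they then stand; what a row does not reach is not made up. A row lasts 1/8 s, in which the tool goes at most 0.0625 m and 0.188 rad, less where a joint would pass 70% of its speed; a pose out of reach is approached as far as the arm can. The fingers move at their own pace and stop on an object; the grip force is fixed at half the most. Time passes only in rows, so rows that do not move let the fingers close. The tool returns the time, the measured TCP pose, the force, the opening and the grip force at its end. only (a regular expression) keeps the lines of the reply that match it, lines (a string "A,B") keeps lines A to B, and quiet returns only ok. Input that does not fit is refused with a message, and nothing moves.
- bot.state(): the state, without advancing time (a new reading comes with each control period).
- cams.read_camera(name): name is "side" or "top"; returns a dict with "frame" (400x640x3 uint8, blue, green, red), "K" (3x3 intrinsics, pixels), "k1" (the pictures are not rectified: a ray, as slopes to the right and down, at radius r is drawn at 1 + k1 r^2 times it, then the intrinsics apply), "R" (3x3) and "t" (3): a world point X has camera coordinates R X + t. Camera axes: x right, y down, z forward; pixel columns grow to the right and rows downward; lengths in m; the calibration is good to about 2 mm. A picture is of the moment at which its call begins. There is no depth.
- workorder.job_done(): hands the job in; it is judged then, once.
The state is a dict: "t": time; "joint_positions": joint angles; "qvel": joint speeds; "tau": joint torques, N m; "tcp_pos": TCP position; "tool_rot": TCP orientation; "force": force on the tool from outside, world axes, zero at the start; "torque": the same for the moment, N m; "grip_width": finger opening in m; "grip_force": force on a finger pad.
Only numpy, scipy, OpenCV 4.12 (cv2) and the standard library are available. Lean on these libraries where they do the work, as an engineer would, in place of code of your own. Each camera call takes 0.05 s, during which the arm holds its last target. There are 200 camera calls.

### The job

Stand the plain off-white panel from the drying rack in the groove of the dark display stand, on its long edge, and let go of it. Then take the spring clamp by its red handles, squeeze it wide open and hold it gaping round one of the panel's upright side edges, the edge well inside the jaws and neither jaw pressing on it, so that I can slip a price card in. Finish like that, still holding the clamp open, and leave the other things as they are.

Things in the scene. Friction and masses are not known exactly. Their poses are not given: they have to be found in the camera images.
- panel: plain off-white hardboard panel, 118 x 148 x 10 mm, 0.09 kg, standing on a 148 mm long edge in a slot of the rack. Origin at the centre of its back 118 x 148 face; x is the 118 mm direction (up as it stands), y the 148 mm direction (level), z the thickness, out of its front face
- panel_top (a point): middle of the panel's top long edge, mid-thickness: take the panel here from above, across its 10 mm thickness (axes as the panel's)
- panel_bottom (a point): middle of the panel's lower long edge, mid-thickness, 118 mm below panel_top
- panel_left (a point): middle of the panel's upright side edge at its +y end, mid-thickness
- panel_right (a point): middle of the panel's upright side edge at its -y end, mid-thickness
- painted_panel: a panel of nearly the same size (120 x 150 x 11 mm) painted with grey mountains, standing parallel to the plain one in the rack's other outer slot, 70 mm from it (which of the two is nearer the robot varies); leave it alone. Origin and axes as for the panel
- rack: wooden drying rack, fixed; base 122 x 112 x 14 mm with five round-topped rails along its y, 26 mm high above the base (40 mm above the worktop), making four slots 13.5 mm wide. Origin under its centre
- stand: dark wooden display stand, fixed; base 78 x 100 x 14 mm with two round-topped rails 90 mm long and 10 mm thick along its y, 26 mm high above the base (tops 40 mm above the worktop), with one groove 12.5 mm wide between them. Origin under its centre; the groove runs along its y through the centre
- stand_groove (a point): centre of the groove's floor, 14 mm above the worktop (axes as the stand's): panel_bottom belongs here
- clamp: black spring clamp with red handles, 58 x 102 x 15 mm (26 mm at the pin), 0.07 kg, lying flat on the 12 mm thick black lap board. Origin under its centre; y from the jaws (tips at y = -49 mm) to the handles' ends (y = +51 mm), z up. Shut, its handles measure 38 mm over all at y = 20, 46 mm at y = 32, 58 mm at y = 44 (widest). The half on its -x side turns about an upright pin at x 0, y -2 mm
- clamp_grip (a point): between the handles of the shut clamp, at y = +37 mm, half its thickness up (7.5 mm above its underside): squeeze here across x
- fixed_tip (a point): inner tip of the body's jaw (axes as the clamp's)
- moving_tip (a point): inner tip of the moving jaw (axes turn with the moving half, and are the clamp's when shut)
- clamp_jaw (a joint): angle of the moving half: 0 shut, 0.384 rad fully open (a hard stop), the tips then gape 20 mm and the free throat is 30 mm deep. Squeezed between flat pads each half turns by half the angle, so the gape stays central between the pads. A spring shuts it: 4 N at the handles to start opening, 11 N to hold it fully open
- carton: small white and blue carton, 38 x 142 x 42 mm, lying in front of the row of upright tubes, behind the gap between stand and rack; leave it alone. Origin under its centre
- bowl: speckled grey bowl, 75 mm wide, 42 mm high, on the right near the front edge; leave it alone. Origin under its centre
- tube_rack: tall white tube display, fixed, 145 mm deep, 718 mm wide (along y), 690 mm high, on the worktop to the right of the drying rack: keep arm and gripper clear of it. Origin under its centre

How it is judged:
On the way, in this order (a step that is already met when the one before it is completed fails the run):
1. the plain panel stands seated in the stand's groove and is let go (x of panel_bottom in the frame of stand_groove between -0.006 and 0.006 m and y of panel_bottom in the frame of stand_groove between -0.03 and 0.03 m and z of panel_bottom in the frame of stand_groove between -0.003 and 0.005 m and angle between panel's own x axis and vertical below 0.15 rad and contact force between the fingers and panel below 0.3 N and linear speed of panel below 0.03 m/s), for 0.2 s.
2. the clamp is lifted clear of the lap board, squeezed open (value of joint clamp_jaw above 0.27 rad and height (world z) of clamp above 0.03 m and contact force between the fingers and clamp above 2 N), for 0.2 s.
At the end, for the whole second after the job is handed in: Panel upright in the groove (within 5 mm of its floor, 30 mm of its middle, lean under 0.15 rad), untouched by the fingers. Clamp held level in the air, open over 0.27 rad, a side edge of the panel 8 to 34 mm in past both jaw tips, the jaws not pressing on it (under 1 N) (all of step 1 and all of step 2 and angle between clamp's own z axis and vertical below 0.25 rad and linear speed of clamp below 0.03 m/s and contact force between clamp and panel below 1 N and contact force between clamp and stand below 0.3 N and ((x of panel_left in the frame of fixed_tip below -0.003 m and x of panel_left in the frame of moving_tip above 0.003 m and y of panel_left in the frame of fixed_tip between 0.008 and 0.034 m and y of panel_left in the frame of moving_tip between 0.008 and 0.034 m and z of panel_left in the frame of fixed_tip between -0.05 and 0.05 m) or (x of panel_right in the frame of fixed_tip below -0.003 m and x of panel_right in the frame of moving_tip above 0.003 m and y of panel_right in the frame of fixed_tip between 0.008 and 0.034 m and y of panel_right in the frame of moving_tip between 0.008 and 0.034 m and z of panel_right in the frame of fixed_tip between -0.05 and 0.05 m))); the arm keeps its last pose, push and grip.
It fails at once if the painted panel was knocked out of place (distance of painted_panel from where it was at the start of the episode above 0.025 m or angle between painted_panel's own x axis and vertical above 0.3 rad).
It fails at once if the carton or the bowl was pushed away (distance of any of carton, bowl from where it was at the start of the episode above 0.025 m).
It also fails if it takes over 58 s, if anything falls off the work surface, if the arm or the gripper's body presses on something with over 40 N, if the wrist force passes 120 N, or if a joint passes its speed limit or range.

## Working session

There is one attempt and no reset: what is moved stays moved. The work goes in short steps, Python scripts to look and compute and a tool call to move; the robot and the scene stay as the last step left them, time stands still between calls to the robot, and variables do not carry over. Pictures are saved under pics/ and viewed, at most 10 in all, crops included, and the job is handed in when it is done.

```bash
ls; mkdir -p pics; python3 - <<'E'
from plant import bot, cams, workorder
import cv2,numpy as np
print(bot.state())
for n in("side","top"):
    c=cams.read_camera(n); cv2.imwrite(f"pics/{n}0.png",c["frame"]); print(n,c["K"],c["k1"],c["R"],c["t"], -c["R"].T@c["t"])
    np.savez(f"{n}0.npz",**c)
E
```

```text
pics
plant.py
{'t': 0.0, 'joint_positions': array([-1.22000110e+00,  2.13354026e-01, -3.50780962e-02,  1.32346866e+00,
       -1.47466752e-05,  1.57078973e+00]), 'qvel': array([ 1.24926265e-03, -2.02483716e-04,  2.74498453e-04, -4.30190814e-05,
        4.06505821e-04, -1.32471175e-03]), 'tau': array([ 7.55422980e-05, -6.86160278e+01,  4.87120163e+01,  1.74175180e-02,
       -9.85833435e-05, -1.71747894e-05]), 'tcp_pos': array([ 0.17170904, -0.46925301,  0.24780966]), 'tool_rot': array([ 9.84656507e-01,  1.74502888e-01, -1.03621644e-04, -5.42466872e-04]), 'force': array([ 0.20334421,  0.2582503 , -0.10226491]), 'torque': array([ 0.05563988, -0.00060177, -0.01410742]), 'grip_force': 0.0, 'grip_width': 0.08576190818907842}
side [[365.38421483   0.         322.64441998]
 [  0.         365.38421483 199.99655711]
 [  0.           0.           1.        ]] -0.023777263736908326 [[-0.99911821 -0.04107986 -0.00867489]
 [-0.01072485  0.44946803 -0.89323203]
 [ 0.04059293 -0.89235135 -0.44951227]] [0.51569305 0.14720234 1.04869058] [0.47424762 0.8908223  0.60735871]
top [[373.41387176   0.         318.58252872]
 [  0.         373.41387176 198.09075601]
 [  0.           0.           1.        ]] 0.016841851784172725 [[-0.02643617 -0.99962162 -0.00759882]
 [-0.99681272  0.02693272 -0.0750935 ]
 [ 0.07526974  0.00558941 -0.99714754]] [-0.05219781  0.52749366  1.24584666] [ 0.43065792 -0.07334846  1.28150764]
```

View pics/side0.png

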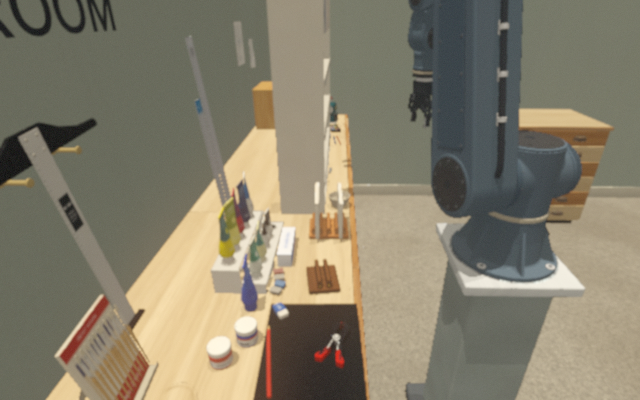

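View pics/top0.png

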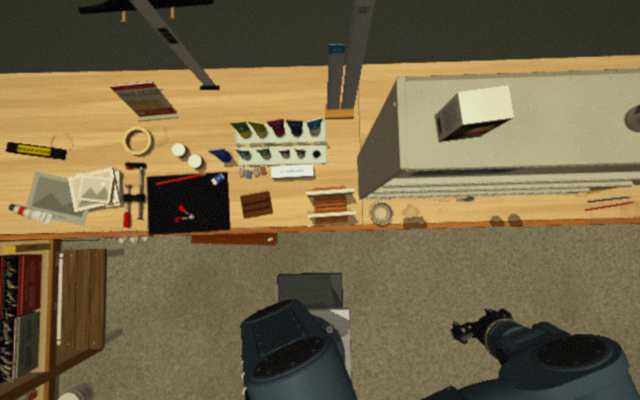

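The side view shows the rack at about (328,212), the stand at (322,277) and the clamp at (333,345). In the top view they are at (331,205), (257,204) and (183,212). I'll zoom in on these.

```bash
python3 - <<'E'
import cv2,numpy as np
s=cv2.imread("pics/side0.png");t=cv2.imread("pics/top0.png")
a=cv2.resize(s[170:370,265:365],None,fx=3,fy=3,interpolation=cv2.INTER_CUBIC)
cv2.imwrite("pics/sidec.png",a)
b=cv2.resize(t[160:240,145:345],None,fx=4,fy=4,interpolation=cv2.INTER_CUBIC)
cv2.imwrite("pics/topc.png",b)
E
```

```text
(no output)
```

View pics/sidec.png

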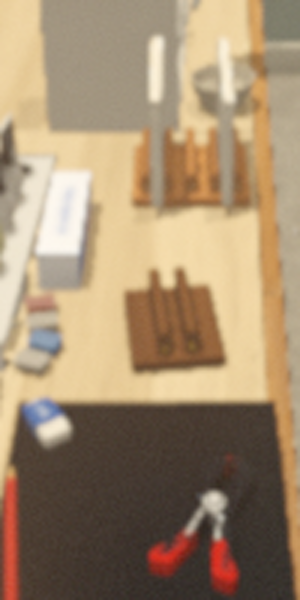

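View pics/topc.png

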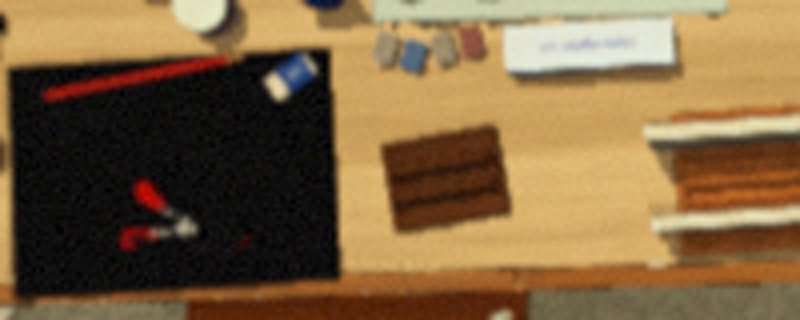

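The clamp's red handles, the stand's groove and both panels' edges are visible, but not which panel is plain. I'll zoom in on the two panels in both views.

```bash
python3 - <<'E'
import cv2,numpy as np
from plant import bot, cams, workorder
def avg(n,k=6): return np.mean([cams.read_camera(n)["frame"].astype(float) for _ in range(k)],0)
s=avg("side");t=avg("top")
np.savez("avg.npz",s=s,t=t)
a=cv2.resize(s[175:245,300:355],None,fx=8,fy=8,interpolation=cv2.INTER_CUBIC)
b=cv2.resize(t[180:232,300:362],None,fx=5.6,fy=5.6,interpolation=cv2.INTER_CUBIC)
o=np.zeros((560,440+350,3));o[:,:440]=a;o[:b.shape[0],440:440+b.shape[1]]=b[:,:350]
cv2.imwrite("pics/pan.png",np.clip(o,0,255))
print(t[184:224:1,330].astype(int).tolist())
for r in (190,200,210,220,230): print(r,s[r,312:348].mean(1).astype(int))
E
```

```text
[[94, 163, 203], [93, 162, 203], [79, 145, 190], [56, 116, 180], [48, 105, 174], [96, 144, 182], [148, 196, 215], [168, 214, 227], [164, 206, 218], [127, 162, 173], [69, 89, 97], [36, 51, 62], [25, 45, 74], [20, 48, 92], [15, 44, 89], [19, 50, 94], [22, 57, 110], [22, 59, 113], [20, 54, 106], [26, 67, 128], [30, 82, 154], [26, 73, 137], [22, 62, 115], [29, 79, 152], [36, 97, 183], [32, 90, 170], [24, 73, 142], [47, 88, 145], [106, 147, 178], [155, 201, 214], [167, 212, 224], [138, 181, 194], [76, 106, 120], [33, 56, 86], [17, 48, 92], [20, 52, 101], [19, 52, 103], [23, 60, 112], [27, 66, 112], [48, 84, 116]]
190 [143 147 177 215 231 231 215 181 152 143 144 157 183 200 199 199 202 204
 205 205 205 203 198 197 194 197 215 228 228 213 190 168 157 156 154 145]
200 [145 149 183 219 233 228 206 172 149 145 144 149 161 182 196 202 198 178
 150 133 135 140 144 149 155 160 185 219 233 231 213 179 149 136 128 127]
210 [145 146 147 152 153 151 147 145 145 144 144 144 161 187 200 203 204 204
 202 200 199 198 196 191 185 171 157 153 151 153 167 188 197 199 199 199]
220 [138 135 138 147 152 150 140 123 110 109 107 111 112 110 116 134 142 137
 131 139 147 141 128 128 130 132 143 150 150 147 137 121 111 113 125 140]
230 [109 101 111 133 148 151 144 123 102  96 101 111 115 113 106 100  97  99
 109 128 144 142 126 108  99 103 123 144 149 144 126 104  95 100 111 124][ WARN:0@20.920] global loadsave.cpp:1063 imwrite_ Unsupported depth image for selected encoder is fallbacked to CV_8U.
```

View pics/pan.png

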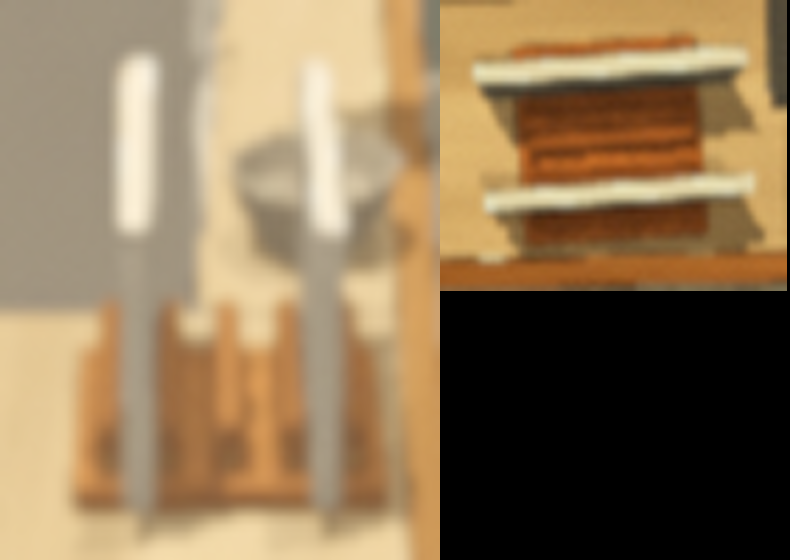

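The far panel (upper one in the top view) looks thicker and has a dark grey face below its top edge, while the near one shows no dark face. I'll quantify that and measure the whole scene.

```bash
cat > h.py <<'E'
import numpy as np,cv2
C={n:dict(np.load(f"{n}0.npz")) for n in("side","top")}
def ray(n,uv):
    c=C[n];x=(np.asarray(uv,float)-[c["K"][0,2],c["K"][1,2]])/c["K"][0,0]
    r=x.copy()
    for _ in range(8): r=x/(1+c["k1"]*(r@r))
    d=c["R"].T@np.r_[r,1]; return -c["R"].T@c["t"],d
def onz(n,uv,z):
    o,d=ray(n,uv); return o+d*(z-o[2])/d[2]
def tri(us,ut):
    a,d=ray("side",us);b,e=ray("top",ut)
    s=np.linalg.lstsq(np.c_[d,-e],b-a,rcond=None)[0]
    p,q=a+d*s[0],b+e*s[1]; return (p+q)/2,np.linalg.norm(p-q)
def blobs(img,f,box,k=8,amin=3):
    x0,y0,x1,y1=box
    u=cv2.resize(img[y0:y1,x0:x1].astype(np.float32),None,fx=k,fy=k,interpolation=cv2.INTER_CUBIC)
    m=f(u[...,0],u[...,1],u[...,2]).astype(np.uint8)
    out=[]
    for c in cv2.findContours(m,cv2.RETR_EXTERNAL,cv2.CHAIN_APPROX_NONE)[0]:
        A=cv2.contourArea(c)/k/k
        if A<amin: continue
        c=(c[:,0]+.5)/k-.5+[x0,y0]; out.append((A,c.astype(np.float32)))
    return sorted(out,key=lambda z:-z[0])
E
python3 - <<'E'
from h import *
z=np.load("avg.npz");s,t=z["s"],z["t"]
np.set_printoptions(precision=4,suppress=True)
print("TOP panels")
for A,c in blobs(t,lambda b,g,r:b>112,(300,180,364,228),amin=20):
    r=cv2.minAreaRect(c);bp=cv2.boxPoints(r);print(A,r)
    print(np.array([onz("top",p,.132)[:2] for p in bp]))
print("SIDE tops")
for A,c in blobs(s,lambda b,g,r:b>178,(300,175,350,215),amin=15):
    r=cv2.minAreaRect(c);bp=cv2.boxPoints(r);print(A,r);print(bp)
    print(np.array([onz("side",p,.132)[:2] for p in bp]))
print("table shadow R of far", t[198,352:362].astype(int).tolist())
for A,c in blobs(t,lambda b,g,r:(r<120)&(r>50)&(b<70)&(r>g+8),(236,185,280,222),amin=50):
    r=cv2.minAreaRect(c);bp=cv2.boxPoints(r);print("STAND top",A,r);print(np.array([onz("top",p,.014)[:2] for p in bp]))
for n,im,bx in (("top",t,(160,195,225,228)),("side",s,(300,310,355,375))):
  for A,c in blobs(im,lambda b,g,r:(r>100)&(g<r*.5)&(b<r*.5),bx,amin=2):
    r=cv2.minAreaRect(c);m=c.mean(0);print("RED",n,A,r,onz(n,r[0],.0195)[:2],'ext',c[:,0].min(),c[:,0].max(),c[:,1].min(),c[:,1].max())
    print(np.array([onz(n,p,.0195)[:2] for p in cv2.boxPoints(r)]))
  for A,c in blobs(im,lambda b,g,r:(b>90),bx,amin=2):
    r=cv2.minAreaRect(c);print("GREY",n,A,r,onz(n,r[0],.03)[:2])
E
```

```text
TOP panels
190.0234375 ((329.98193359375, 191.08749389648438), (4.913218021392822, 50.26434326171875), 85.41201782226562)
[[ 0.5417 -0.0247]
 [ 0.5499 -0.1799]
 [ 0.5347 -0.1806]
 [ 0.5264 -0.0256]]
179.0546875 ((331.57110595703125, 213.68690490722656), (5.297947406768799, 49.9766845703125), 86.03384399414062)
[[ 0.4731 -0.0284]
 [ 0.4797 -0.1821]
 [ 0.4634 -0.1826]
 [ 0.4568 -0.0291]]
31.4765625 ((304.16131591796875, 201.06736755371094), (7.764484405517578, 9.036481857299805), 85.13549041748047)
[[ 0.5206 -0.0075]
 [ 0.5222 -0.0354]
 [ 0.4983 -0.0368]
 [ 0.4966 -0.009 ]]
SIDE tops
84.4609375 ((339.66448974609375, 192.6434783935547), (22.027433395385742, 4.9008378982543945), 86.84928131103516)
[[336.6124 181.7811]
 [341.5059 181.5117]
 [342.7166 203.5059]
 [337.8231 203.7752]]
[[ 0.4777 -0.1839]
 [ 0.462  -0.1864]
 [ 0.4593 -0.0321]
 [ 0.4732 -0.0301]]
81.046875 ((316.50030517578125, 192.4910888671875), (4.385596752166748, 21.437223434448242), 2.045408248901367)
[[313.9263 203.1246]
 [314.6915 181.701 ]
 [319.0743 181.8576]
 [318.3091 203.2811]]
[[ 0.5412 -0.0325]
 [ 0.5481 -0.183 ]

[... 955 characters left out ...]
3051757812), (3.712310314178467, 3.889087200164795), 45.0) [0.4742 0.3633]
RED side 132.34375 ((321.2528991699219, 353.0683898925781), (10.940422058105469, 18.9228515625), 40.51538848876953) [0.5027 0.39  ] ext 313.5625 329.8125 347.0625 361.4375
[[0.5222 0.3993]
 [0.4998 0.3633]
 [0.4827 0.3805]
 [0.5053 0.415 ]]
RED side 131.7109375 ((338.9410400390625, 358.556884765625), (18.241727828979492, 9.490944862365723), 77.00537872314453) [0.468  0.4018] ext 334.3125 344.3125 349.1875 367.4375
[[0.4812 0.3837]
 [0.463  0.3778]
 [0.4555 0.4191]
 [0.4728 0.4243]]
GREY side 116.015625 ((333.5320739746094, 340.8167724609375), (12.856061935424805, 16.641063690185547), 10.43747615814209) [0.479  0.3683]
```

```bash
python3 - <<'E'
from h import *
z=np.load("avg.npz");s,t=z["s"],z["t"]
print("carton",t[160:186:1,292].astype(int).tolist()[4:])
for c in (318,326,338,346): print(c,"far",t[190:199,c].mean(1).astype(int),"near",t[209:219,c].mean(1).astype(int))
# lengths in side/top along edge: half-max crossing
b=t[...,0].astype(np.float32)
def prof(p,q,im,off):
    p,q=np.array(p,float),np.array(q,float);d=(q-p)/np.linalg.norm(q-p);n=np.array([-d[1],d[0]])
    k=np.arange(-6,np.linalg.norm(q-p)+6,.05)
    P=(p+np.outer(k,d)+n*off).astype(np.float32)
    v=cv2.remap(im,P[:,0][None].copy(),P[:,1][None].copy(),cv2.INTER_LINEAR)[0]
    mid=np.median(v[len(v)//3:2*len(v)//3]);i=len(v)//2
    l=k[:i][v[:i]<(mid+v[:60].mean())/2][-1];r=k[i:][v[i:]<(mid+v[-60:].mean())/2][0];return round(r-l,2)
for nm,c,a,L in (("far",(329.98,191.09),85.41,50),("near",(331.57,213.69),86.03,50)):
    th=np.deg2rad(a-90);d=np.array([np.cos(th),np.sin(th)])*24.5;c=np.array(c)
    print(nm,[prof(c-d,c+d,b,o) for o in (-1,-.5,0,.5)])
# side widths: half-max across top edge
g=s.mean(2)
for r in range(186,202,3):
    out=[]
    for lo,hi in((311,322),(334,347)):
        x=np.arange(lo,hi,.02);v=np.interp(x,np.arange(640),g[r]);i=v.argmax();pk=v[i]
        L=v[:i];R=v[i:];a=x[:i][L<(pk+150)/2];e=x[i:][R<(pk+160)/2]
        out.append((round(e[0]-a[-1],2) if len(a) and len(e) else None))
    print(r,out)
E
```

```text
carton [[126, 162, 173], [162, 192, 200], [206, 227, 224], [215, 231, 228], [211, 228, 226], [207, 217, 214], [200, 195, 192], [199, 193, 189], [208, 215, 212], [217, 230, 226], [221, 234, 229], [219, 232, 224], [182, 193, 185], [94, 104, 110], [52, 75, 98], [50, 87, 113], [59, 102, 132], [74, 130, 168], [94, 161, 202], [99, 168, 209], [99, 167, 209], [97, 165, 208]]
318 far [156 199 205 187 140  79  56  55  53] near [ 99  90  79 100 161 204 204 167  91  50]
326 far [167 203 204 169  94  53  48  54  56] near [106  90  87 118 169 201 192 144  78  53]
338 far [202 206 168  96  54  54  55  56  55] near [ 94  84 105 158 198 204 167  90  54  56]
346 far [207 190 142  82  65  80  87  85  80] near [ 95 104 164 206 206 167  96  58  56  59]
far [np.float64(49.85), np.float64(49.65), np.float64(49.65), np.float64(49.65)]
near [np.float64(49.35), np.float64(49.0), np.float64(48.85), np.float64(48.9)]
186 [np.float64(4.44), None]
189 [np.float64(4.26), None]
192 [np.float64(4.28), np.float64(4.38)]
195 [np.float64(4.3), np.float64(4.04)]
198 [np.float64(4.24), np.float64(4.74)]
201 [np.float64(3.94), np.float64(4.16)]
```

The far panel is 1.5 % longer (49.65 against 48.9 px), which makes it the 150 mm painted one, so the plain panel is the near one. Next I'll triangulate the targets and work out the moves.

```bash
cat >> h.py <<'E'
from scipy.spatial.transform import Rotation as Ro
def delta(pos,yaw):
    "tool-axes shift and turn to reach pos with tool y at angle yaw, pointing down"
    from plant import bot, cams, workorder
    s=bot.state();R=Ro.from_quat(s["tool_rot"])
    y=np.array([np.cos(yaw),np.sin(yaw),0]);zz=np.array([0,0,-1.]);T=Ro.from_matrix(np.c_[np.cross(y,zz),y,zz])
    print("t",round(s["t"],2),"pos",s["tcp_pos"].round(4),"toolx",R.as_matrix()[:,0].round(3),"tooly",R.as_matrix()[:,1].round(4),"w",round(s["grip_width"],4),"gf",round(s["grip_force"],1),"F",s["force"].round(1))
    print("shift",R.inv().apply(np.array(pos)-s["tcp_pos"]).round(4),"rotvec",(R.inv()*T).as_rotvec().round(4))
E
python3 - <<'E'
from h import *
np.set_printoptions(precision=4,suppress=True)
print("panel top",tri((339.66,192.64),(331.57,213.69)),"far",tri((316.5,192.49),(329.98,191.09)))
print("handles",tri((321.25,353.07),(181.77,208.94)),tri((338.94,358.56),(178.79,218.41)))
print("tube rack foot",[onz("side",p,0) for p in((281,212),(330,213))])
z=np.load("avg.npz");s,t=z["s"],z["t"]
for A,c in blobs(s,lambda b,g,r:(r<120)&(r>45)&(b<75)&(r>g+12),(300,255,345,296),amin=30):
    r=cv2.minAreaRect(c);print("STAND side",A,r);h=cv2.approxPolyDP(c,1.2,True)[:,0];print(h)
    print(np.array([onz("side",p,.014) for p in h]))
for r in (278,280,282,284,286,288): print(r,s[r,306:342].mean(1).astype(int))
delta([0.468,-0.106,0.2],0.045)
E
```

```text
panel top (array([ 0.4681, -0.1056,  0.1309]), np.float64(0.00033837797328958245)) far (array([ 0.538 , -0.1027,  0.132 ]), np.float64(0.00037780389420043995))
handles (array([0.5018, 0.3952, 0.0256]), np.float64(0.0011001929728651327)) (array([0.4689, 0.4057, 0.0243]), np.float64(0.0016343518755921724))
tube rack foot [array([ 0.6702, -0.2186,  0.    ]), array([ 0.4996, -0.2157,  0.    ])]
STAND side 48.609375 ((324.2607727050781, 290.9418640136719), (2.200705051422119, 28.75449562072754), 85.2363510131836)
[[338.5625 289.4375]
 [309.9375 292.1875]
 [336.9375 290.9375]]
[[0.4693 0.1954 0.014 ]
 [0.5381 0.2074 0.014 ]
 [0.4732 0.2009 0.014 ]]
STAND side 34.546875 ((328.56988525390625, 282.5294189453125), (9.640789985656738, 5.305466651916504), 75.96376037597656)
[[325.5625 278.3125]
 [326.6875 285.9375]
 [329.8125 287.1875]
 [331.6875 285.1875]
 [330.8125 281.1875]]
[[0.5023 0.154  0.014 ]
 [0.4985 0.1833 0.014 ]
 [0.4907 0.1877 0.014 ]
 [0.4863 0.1801 0.014 ]
 [0.4887 0.1649 0.014 ]]
STAND side 30.1640625 ((319.6408996582031, 284.41583251953125), (7.051652908325195, 5.06540536880493
[... 604 characters left out ...]
  74  76  84  97 103 104 105 103 110 144 184 200 202]
284 [184 160 125 104 100 101 101 102 103 101  97  84  79  76  77  78  84  93
  99  97  86  83  88  86  79  79  88  99 103 104 103 104 117 156 189 201]
286 [188 172 139 107 102 101 101 101 102 102  98  88  84  88  88  82  85  94
 100  98  90  84  85  85  82  82  90  99 103 103 104 103 109 144 184 199]
288 [191 180 148 112 101 100 100 100 101 102  97  92  86  86  85  87  96 101
 103 102  99  94  90  89  88  94  96  97  98  98  97  96  97 120 163 191]
t 0.7 pos [ 0.1718 -0.4696  0.2483] toolx [0.939 0.344 0.   ] tooly [ 0.3436 -0.9391  0.0001] w 0.0853 gf 0.0 F [-0.1 -1.1  0. ]
shift [ 0.4031 -0.2396  0.0483] rotvec [ 0.0001  0.     -1.265 ]
```

The rows are not in the units I measure in: shifts go in shares of 0.25 m and turns go in shares of 4 rad. I convert before sending: 0.0313 m is 0.1252, -0.0245 m is -0.098, -0.1807 rad is -0.0452.

>>> shift_gripper(increments={"plan":[[0, 0, 0, 0.1252, -0.098, 0, 0.04], [0, 0, 0, 0.1252, -0.098, 0, 0.04], [0, 0, 0, 0.1252, -0.098, 0, 0.04], [0, 0, 0, 0.1252, -0.098, 0, 0.04], [0, 0, 0, 0.1252, -0.098, 0, 0.04], [0, 0, 0, 0.1252, -0.098, 0, 0.04], [0, 0, 0, 0.1252, -0.098, 0, 0.04], [0, 0, 0, 0.1252, -0.098, 0, 0.04], [0, 0, -0.0452, 0, 0, 0, 0.04], [0, 0, -0.0452, 0, 0, 0, 0.04], [0, 0, -0.0452, 0, 0, 0, 0.04], [0, 0, -0.0452, 0, 0, 0, 0.04], [0, 0, -0.0452, 0, 0, 0, 0.04], [0, 0, -0.0452, 0, 0, 0, 0.04], [0, 0, -0.0452, 0, 0, 0, 0.04]]})

```text
t: 2.58
tcp_pos: [0.3396, -0.1994, 0.2484]
tool_rot: [0.689, 0.725, 0.0, 0.0]
force: [0.0, 0.3, 0.6]
grip_width: 0.0397
grip_force: 0.0
```

```bash
python3 -c "
from h import *
delta([0.468,-0.1056,0.19],0.045)"
```

```text
t 2.58 pos [ 0.3396 -0.1994  0.2484] toolx [-0.051  0.999 -0.   ] tooly [9.987e-01 5.080e-02 2.000e-04] w 0.0397 gf 0.0 F [0.  0.3 0.6]
shift [0.0872 0.133  0.0584] rotvec [0.0002 0.0001 0.0059]
```

Converted, 0.0333 m is 0.1332, 0.03 m is 0.12, 0.006 rad is 0.0015.

>>> shift_gripper(increments={"plan":[[0, 0, 0.0015, 0.0872, 0.1332, 0, 0.04], [0, 0, 0, 0.0872, 0.1332, 0, 0.04], [0, 0, 0, 0.0872, 0.1332, 0.112, 0.04], [0, 0, 0, 0.0872, 0.1332, 0.12, 0.04], [0, 0, 0, 0, 0, 0, 0.04]]})

```text
t: 3.2
tcp_pos: [0.4694, -0.1053, 0.1881]
tool_rot: [0.692, 0.722, -0.001, -0.002]
force: [-0.0, -0.2, -0.4]
grip_width: 0.0399
grip_force: 0.0
```

```bash
python3 - <<'E'
from h import *
from plant import bot, cams, workorder
delta([0.468,-0.1056,0.118],0.045)
s=cams.read_camera("side")["frame"];t=cams.read_camera("top")["frame"]
a=cv2.resize(s[150:240,290:360],None,fx=6,fy=6,interpolation=cv2.INTER_CUBIC)
b=cv2.resize(t[180:232,300:362],None,fx=5.6,fy=5.6,interpolation=cv2.INTER_CUBIC)
o=np.zeros((540,770,3),np.uint8);o[:,:420]=a;o[:b.shape[0],420:420+b.shape[1]]=b
cv2.imwrite("pics/p2.png",o)
E
```

```text
t 3.2 pos [ 0.4694 -0.1053  0.1881] toolx [-0.041  0.999  0.001] tooly [ 0.9991  0.0414 -0.0033] w 0.0399 gf 0.0 F [-0.  -0.2 -0.4]
shift [-0.0003 -0.0012  0.0701] rotvec [-0.0032 -0.0011 -0.0036]
```

View pics/p2.png

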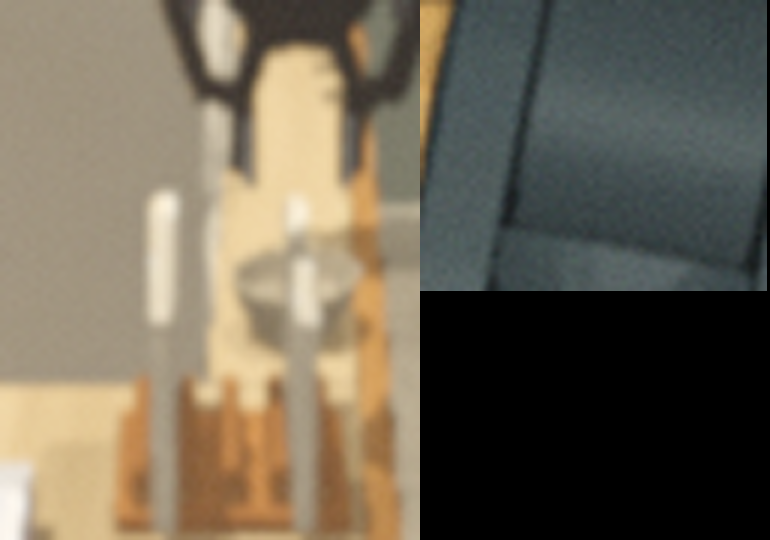

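The fingers, at crop columns 245 and 352, straddle the near panel's top edge at about 301, so I'll descend and grip.

Converted, 0.02 m is 0.08, 0.01 m is 0.04.

>>> shift_gripper(increments={"plan":[[0, 0, 0, 0, -0.004, 0.08, 0.04], [0, 0, 0, 0, 0, 0.08, 0.04], [0, 0, 0, 0, 0, 0.08, 0.04], [0, 0, 0, 0, 0, 0.04, 0.04], [0, 0, 0, 0, 0, 0, 0.0], [0, 0, 0, 0, 0, 0, 0.0], [0, 0, 0, 0, 0, 0, 0], [0, 0, 0, 0, 0, 0, 0], [0, 0, 0, 0, 0, 0, 0]]})

```text
t: 4.42
tcp_pos: [0.4687, -0.1073, 0.1213]
tool_rot: [0.693, 0.721, 0.0, 0.001]
force: [-1.1, -1.2, 7.7]
grip_width: 0.0089
grip_force: 59.7
```

```bash
python3 -c "
from h import *
delta([0.468,-0.1056,0.19],0.045)"
```

```text
t 4.42 pos [ 0.4687 -0.1073  0.1213] toolx [-0.039  0.999 -0.001] tooly [0.9992 0.0388 0.0015] w 0.0089 gf 59.7 F [-1.1 -1.2  7.7]
shift [ 0.0016 -0.0006 -0.0687] rotvec [ 0.0015  0.0008 -0.0062]
```

Converted, -0.02 m is -0.08, -0.015 m is -0.06.

>>> shift_gripper(increments={"plan":[[0, 0, 0, 0, 0, -0.04, 0], [0, 0, 0, 0, 0, -0.06, 0], [0, 0, 0, 0, 0, -0.08, 0], [0, 0, 0, 0, 0, -0.08, 0], [0, 0, 0, 0, 0, -0.06, 0], [0, 0, 0, 0, 0, 0, 0]]})

```text
t: 5.18
tcp_pos: [0.4688, -0.1071, 0.2015]
tool_rot: [0.693, 0.721, 0.001, 0.001]
force: [-0.1, 0.3, -0.9]
grip_width: 0.0088
grip_force: 58.6
```

```bash
python3 -c "
from h import *
delta([0.5106,0.1466,0.195],0.152)"
```

```text
t 5.17 pos [ 0.4688 -0.1071  0.2015] toolx [-0.039  0.999 -0.   ] tooly [0.9992 0.0389 0.002 ] w 0.0088 gf 58.6 F [-0.1  0.3 -0.9]
shift [0.2519 0.0516 0.0065] rotvec [ 0.0019  0.0006 -0.1131]
```

Converted, 0.042 m is 0.168, 0.04 m is 0.16, -0.057 rad is -0.0143.

>>> shift_gripper(increments={"plan":[[0, 0, 0, 0.06, 0.012, 0, 0], [0, 0, 0, 0.12, 0.024, 0, 0], [0, 0, 0, 0.16, 0.032, 0, 0], [0, 0, 0, 0.168, 0.036, 0, 0], [0, 0, 0, 0.168, 0.036, 0, 0], [0, 0, 0, 0.16, 0.032, 0, 0], [0, 0, 0, 0.12, 0.024, 0, 0], [0, 0, -0.0143, 0.052, 0.012, 0.012, 0], [0, 0, -0.0143, 0, 0, 0.012, 0], [0, 0, 0, 0, 0, 0, 0], [0, 0, 0, 0, 0, 0, 0]]})

```text
t: 6.55
tcp_pos: [0.5102, 0.1466, 0.1942]
tool_rot: [0.651, 0.759, -0.0, -0.0]
force: [0.5, -0.0, -0.9]
grip_width: 0.009
grip_force: 58.5
```

```bash
python3 - <<'E'
from h import *
from plant import bot, cams, workorder
delta([0.5106,0.1466,0.195],0.152)
A=lambda n:np.mean([cams.read_camera(n)["frame"].astype(float) for _ in range(4)],0)
s,t=A("side"),A("top");np.savez("avg2.npz",s=s,t=t)
a=cv2.resize(s[200:300,290:360],None,fx=6,fy=6,interpolation=cv2.INTER_CUBIC)
b=cv2.resize(t[180:232,230:285],None,fx=6.8,fy=6.8,interpolation=cv2.INTER_CUBIC)
o=np.zeros((600,800,3));o[:,:420]=a;o[:b.shape[0],420:420+b.shape[1]]=b
cv2.imwrite("pics/p3.png",np.clip(o,0,255).astype(np.uint8))
for r in range(240,296,4): print(r,s[r,306:342].mean(1).astype(int))
E
```

```text
t 6.55 pos [0.5102 0.1466 0.1942] toolx [-0.151  0.988 -0.   ] tooly [ 9.885e-01  1.513e-01 -3.000e-04] w 0.009 gf 58.5 F [ 0.5 -0.  -0.9]
shift [-0.0001  0.0004 -0.0008] rotvec [-0.0003  0.0001 -0.0001]
240 [200 199 198 192 182 177 175 176 178 181 175 157 142 141 147 152 153 152
 151 149 148 160 182 197 202 203 204 203 203 202 200 199 198 198 197 197]
244 [199 199 197 193 191 189 190 191 193 198 202 203 194 171 153 152 153 153
 151 147 149 170 198 208 210 209 210 209 209 208 206 206 204 204 203 203]
248 [198 197 196 196 196 196 196 198 199 202 205 209 206 192 169 154 153 153
 151 149 150 169 195 208 210 210 210 210 210 208 206 205 203 202 201 201]
252 [198 198 197 195 196 196 198 199 199 201 205 208 211 206 187 165 154 153
 151 150 151 170 195 207 209 209 209 210 210 209 208 207 206 203 202 201]
256 [199 198 197 196 197 198 198 196 197 200 205 208 211 212 205 182 159 154
 152 150 152 168 193 207 209 208 209 209 210 210 209 208 207 206 203 199]
26
[... 656 characters left out ...]
95  94  89  86  92  95
  90  84  77  76  73  71  71  72  73  71  73  72  79 101 122 128 128 125]
280 [168 140 108  94  92  93  94  97  97  93  87  84  88  92  86  79  80  88
  93  87  78  78  73  71  70  72  71  71  71  71  71  80 102 120 127 127]
284 [171 151 119  97  92  91  92  92  95  95  92  82  76  74  76  74  76  83
  92  92  85  81  86  80  75  72  70  70  71  71  70  69  82 103 120 125]
288 [178 170 140 105  93  92  92  91  93  93  91  88  84  83  81  81  86  92
  96  94  92  87  84  80  75  69  68  69  71  68  69  69  70  80 104 120]
292 [180 175 153 114  83  73  75  75  77  77  76  81  84  85  86  88  90  92
  94  94  95  98 105 117 124 123 113 108 110 110 112 113 114 116 122 124]
```

View pics/p3.png

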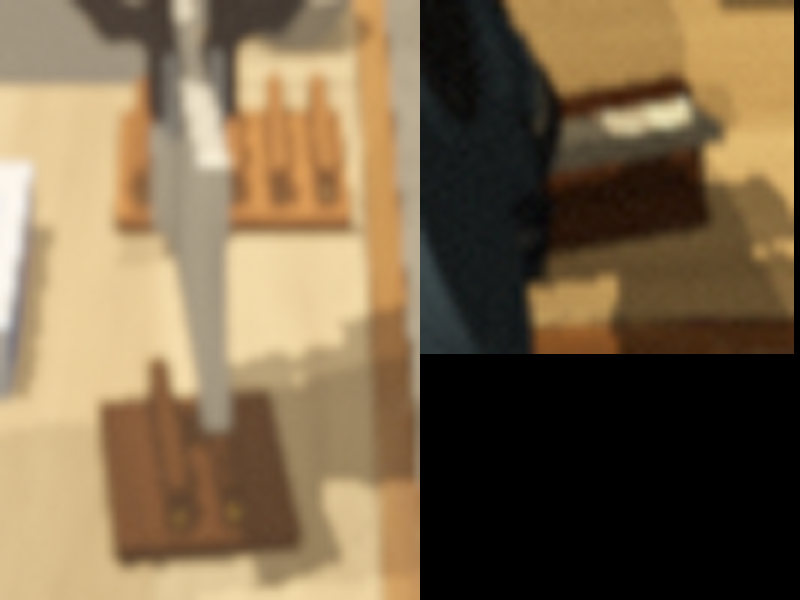

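```bash
python3 - <<'E'
from h import *
np.set_printoptions(precision=4,suppress=True)
c=np.array([.5106,.1466]);yd=np.array([-np.sin(.152),np.cos(.152)]);xd=np.array([yd[1],-yd[0]])
def loc(n,uv,z): p=onz(n,uv,z)[:2]-c; return [round(float(p@xd),4),round(float(p@yd),4)]
s=np.load("avg2.npz")["s"].mean(2); s0=np.load("avg.npz")["s"].mean(2)
for r in (250,254,258,262,266,268):   # edges of the +y side face
    x=np.arange(318,331,.02);v=np.interp(x,np.arange(640),s[r]);m=(v>120)&(v<172);R=np.where(m)[0]
    i=np.abs(x-325.5).argmin();l=i
    while m[l] and l>0:l-=1
    h=i
    while m[h] and h<len(x)-1:h+=1
    print(r,x[l].round(2),x[h].round(2))
print("panel bottom +y:",[loc("side",(u,270.5),.087) for u in(323.2,325.7,328.2)])
for r in range(281,289):
    v=s0[r,321:328];k=v-v.min();print("groove floor",r,u:=(k*np.arange(321,328)).sum()/k.sum(),loc("side",(u,r),.014))
print("rails",loc("side",(319,283),.03),loc("side",(329,283),.03))
E
```

```text
250 320.36 327.1
254 320.98 327.12
258 321.8 327.16
262 322.54 330.98
266 318.8 327.78
268 323.08 327.66
panel bottom +y: [[0.0053, 0.0703], [-0.0004, 0.071], [-0.0061, 0.0717]]
groove floor 281 323.4395424836601 [-0.0006, 0.0184]
groove floor 282 323.64467312348665 [-0.0006, 0.0223]
groove floor 283 324.00199733688413 [-0.0011, 0.0263]
groove floor 284 324.31655225019074 [-0.0014, 0.0302]
groove floor 285 324.5308441558442 [-0.0015, 0.034]
groove floor 286 324.296468401487 [-0.0005, 0.0376]
groove floor 287 324.33872101194663 [-0.0002, 0.0414]
groove floor 288 324.38559639909977 [0.0001, 0.045]
rails [0.0131, 0.0441] [-0.011, 0.047]
```

Converted, 0.015 m is 0.06, 0.01 m is 0.04.

>>> shift_gripper(increments={"plan":[[0, 0, 0, 0, 0, 0.04, 0], [0, 0, 0, 0, 0, 0.06, 0], [0, 0, 0, 0, 0, 0.06, 0], [0, 0, 0, 0, 0, 0.032, 0], [0, 0, 0, 0, 0, 0.024, 0], [0, 0, 0, 0, 0, 0, 0]]})

```text
t: 7.7
tcp_pos: [0.5102, 0.1468, 0.14]
tool_rot: [0.651, 0.759, -0.0, -0.0]
force: [-0.3, -0.6, -0.6]
grip_width: 0.0089
grip_force: 58.5
```

>>> shift_gripper(increments={"plan":[[0, 0, 0, 0, 0, 0.024, 0], [0, 0, 0, 0, 0, 0.024, 0], [0, 0, 0, 0, 0, 0.012, 0], [0, 0, 0, 0, 0, 0, 0]]})

```text
t: 8.2
tcp_pos: [0.5102, 0.1468, 0.1251]
tool_rot: [0.651, 0.759, -0.0, -0.0]
force: [0.4, -0.1, 0.2]
grip_width: 0.0091
grip_force: 58.5
```

Converted, 0.003 m is 0.012, 0.002 m is 0.008.

>>> shift_gripper(increments={"plan":[[0, 0, 0, 0, 0, 0.012, 0], [0, 0, 0, 0, 0, 0.008, 0], [0, 0, 0, 0, 0, 0, 0]]})

```text
t: 8.57
tcp_pos: [0.5108, 0.147, 0.1213]
tool_rot: [0.651, 0.759, 0.001, 0.0]
force: [-3.6, -1.6, 14.1]
grip_width: 0.0094
grip_force: 60.7
```

>>> shift_gripper(increments={"plan":[[0, 0, 0, 0, 0, 0.004, 0], [0, 0, 0, 0, 0, 0.004, 0], [0, 0, 0, 0, 0, 0, 0]]})

```text
t: 8.95
tcp_pos: [0.5116, 0.1471, 0.1212]
tool_rot: [0.651, 0.759, 0.002, 0.001]
force: [-9.1, -3.4, 43.1]
grip_width: 0.0091
grip_force: 65.5
```

Converted, -0.002 m is -0.008.

>>> shift_gripper(increments={"plan":[[0, 0, 0, 0, 0, -0.008, 0], [0, 0, 0, 0, 0, 0, 0.04], [0, 0, 0, 0, 0, 0, 0.04], [0, 0, 0, 0, 0, 0, 0.04], [0, 0, 0, 0, 0, 0, 0.04]]})

```text
t: 9.57
tcp_pos: [0.5103, 0.1469, 0.1201]
tool_rot: [0.651, 0.759, -0.0, -0.0]
force: [0.1, -0.0, -0.2]
grip_width: 0.0401
grip_force: 0.0
```

>>> shift_gripper(increments={"plan":[[0, 0, 0, 0, 0, -0.04, 0.04], [0, 0, 0, 0, 0, -0.12, 0.04], [0, 0, 0, 0, 0, -0.16, 0.04], [0, 0, 0, 0, 0, -0.16, 0.04], [0, 0, 0, 0, 0, 0, 0.085]]})

```text
t: 10.2
tcp_pos: [0.5117, 0.1473, 0.2438]
tool_rot: [0.651, 0.759, 0.002, 0.001]
force: [0.5, 0.3, -0.1]
grip_width: 0.0566
grip_force: 0.0
```

```bash
python3 -c "
from h import *
delta([0.49,0.39,0.24],-0.3)"
```

```text
t 10.2 pos [0.5117 0.1473 0.2438] toolx [-0.152  0.988  0.001] tooly [0.9883 0.1523 0.0054] w 0.0566 gf 0.0 F [ 0.5  0.3 -0.1]
shift [0.2432 0.0155 0.004 ] rotvec [ 0.0051 -0.0019  0.4529]
```

The rows are not in the units I measure in: shifts go in shares of 0.25 m and turns go in shares of 4 rad. I convert before sending: 0.045 m is 0.18, 0.04 m is 0.16, 0.152 rad is 0.038.

>>> shift_gripper(increments={"plan":[[0, 0, 0, 0.08, 0.004, 0, 0.085], [0, 0, 0, 0.16, 0.008, 0, 0.085], [0, 0, 0, 0.18, 0.008, 0, 0.085], [0, 0, 0, 0.18, 0.008, 0, 0.085], [0, 0, 0, 0.18, 0.008, 0, 0.085], [0, 0, 0, 0.16, 0.008, 0, 0.085], [0, 0, 0.0375, 0.076, 0.008, 0.12, 0.078], [0.0008, 0, 0.0375, 0, 0, 0.12, 0.078], [0.0005, 0, 0.038, 0, 0, 0.12, 0.078], [0, 0, 0, 0, 0, 0.12, 0.078], [0, 0, 0, 0, 0, 0, 0.078]]})

```text
t: 11.58
tcp_pos: [0.4821, 0.3995, 0.1174]
tool_rot: [0.804, 0.594, -0.005, -0.002]
force: [0.2, -0.2, -0.3]
grip_width: 0.0781
grip_force: 0.0
```

```bash
python3 - <<'E'
from h import *
from plant import bot, cams, workorder
delta([0.4854,0.4005,0.03],-0.3)
A=lambda n:np.mean([cams.read_camera(n)["frame"].astype(float) for _ in range(4)],0)
s,t=A("side"),A("top")
a=cv2.resize(s[245:375,295:365],None,fx=4.6,fy=4.6,interpolation=cv2.INTER_CUBIC)
b=cv2.resize(t[170:240,160:285],None,fx=3.8,fy=3.8,interpolation=cv2.INTER_CUBIC)
o=np.zeros((598,800,3));o[:,:322]=a;o[:b.shape[0],322:322+b.shape[1]]=b
cv2.imwrite("pics/p4.png",np.clip(o,0,255).astype(np.uint8))
E
```

```text
t 11.57 pos [0.4821 0.3995 0.1174] toolx [ 0.294  0.956 -0.005] tooly [ 0.9558 -0.2939 -0.0081] w 0.0781 gf 0.0 F [ 0.2 -0.2 -0.3]
shift [0.0024 0.0035 0.0874] rotvec [-0.008   0.0054  0.0017]
```

View pics/p4.png

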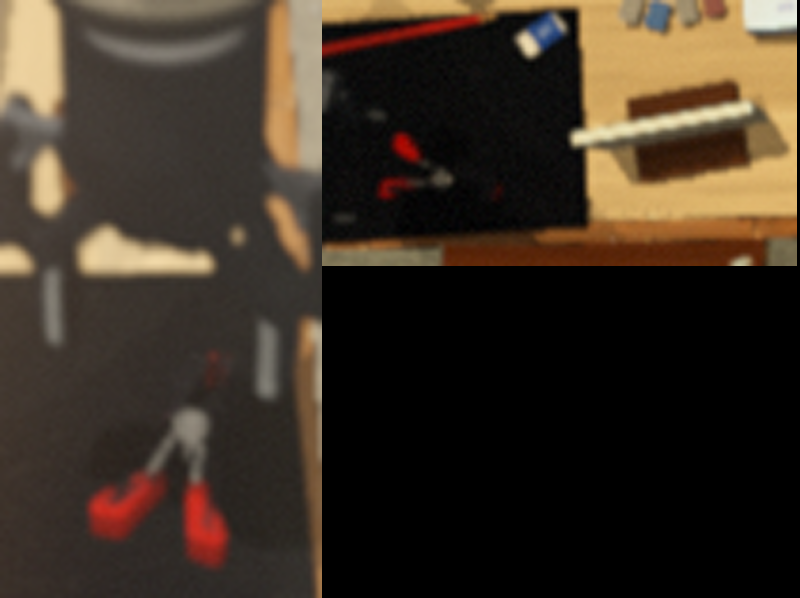

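The panel stands in the groove, and the open fingers (crop columns 52 and 266) straddle the clamp's handles (90 to 225). Now I'll descend.

Converted, 0.03 m is 0.12, 0.02 m is 0.08, -0.008 rad is -0.002.

>>> shift_gripper(increments={"plan":[[-0.002, 0.0013, 0.0005, 0.01, 0.014, 0.08, 0.078], [0, 0, 0, 0, 0, 0.12, 0.078], [0, 0, 0, 0, 0, 0.08, 0.078], [0, 0, 0, 0, 0, 0.04, 0.078], [0, 0, 0, 0, 0, 0.024, 0.078], [0, 0, 0, 0, 0, 0, 0.078]]})

```text
t: 12.72
tcp_pos: [0.4887, 0.4016, 0.0346]
tool_rot: [0.805, 0.593, 0.003, -0.0]
force: [-0.2, -0.3, 0.8]
grip_width: 0.0778
grip_force: 0.0
```

```bash
python3 -c "
from h import *
delta([0.4854,0.4005,0.03],-0.3)"
```

```text
t 12.72 pos [0.4887 0.4016 0.0346] toolx [0.297 0.955 0.004] tooly [ 0.955  -0.2967  0.0032] w 0.0778 gf 0.0 F [-0.2 -0.3  0.8]
shift [-0.002  -0.0028  0.0045] rotvec [ 0.0032 -0.0044 -0.0012]
```

Converted, 0.0045 m is 0.018, -0.003 m is -0.012, -0.004 rad is -0.001.

>>> shift_gripper(increments={"plan":[[0.0008, -0.001, 0, -0.008, -0.012, 0.018, 0.078], [0, 0, 0, 0, 0, 0, 0.078], [0, 0, 0, 0, 0, 0, 0.05], [0, 0, 0, 0, 0, 0, 0.05], [0, 0, 0, 0, 0, 0, 0.05]]})

```text
t: 13.35
tcp_pos: [0.4855, 0.4011, 0.0307]
tool_rot: [0.805, 0.593, 0.001, -0.0]
force: [-1.9, 1.1, 9.0]
grip_width: 0.05
grip_force: 8.1
```

>>> shift_gripper(increments={"plan":[[0, 0, 0, 0, 0, 0, 0.03], [0, 0, 0, 0, 0, 0, 0.03], [0, 0, 0, 0, 0, 0, 0.03], [0, 0, 0, 0, 0, 0, 0.03], [0, 0, 0, 0, 0, 0, 0.03], [0, 0, 0, 0, 0, 0, 0.03]]})

```text
t: 14.1
tcp_pos: [0.4867, 0.402, 0.0326]
tool_rot: [0.805, 0.593, 0.003, -0.0]
force: [-2.9, -1.4, 27.4]
grip_width: 0.0337
grip_force: 57.0
```

```bash
python3 -c "
from h import *
delta([0.4854,0.4005,0.03],-0.3)"
```

```text
t 14.1 pos [0.4867 0.402  0.0326] toolx [0.297 0.955 0.005] tooly [ 0.955  -0.2965  0.0027] w 0.0337 gf 57.0 F [-2.9 -1.4 27.4]
shift [-0.0018 -0.0008  0.0026] rotvec [ 0.0027 -0.0047 -0.001 ]
```

Converted, -0.03 m is -0.12, -0.02 m is -0.08.

>>> shift_gripper(increments={"plan":[[0, 0, 0, 0, 0, -0.04, 0.02], [0, 0, 0, 0, 0, -0.08, 0.02], [0, 0, 0, 0, 0, -0.12, 0.02], [0, 0, 0, 0, 0, -0.052, 0.02], [0, 0, 0, 0, 0, 0, 0.02]]})

```text
t: 14.72
tcp_pos: [0.4854, 0.4008, 0.1032]
tool_rot: [0.805, 0.593, 0.001, -0.0]
force: [-0.1, -0.4, -1.0]
grip_width: 0.0334
grip_force: 59.7
```

```bash
python3 - <<'E'
from h import *
from plant import bot, cams, workorder
delta([0.4854,0.4005,0.1],-0.3)
A=lambda n:np.mean([cams.read_camera(n)["frame"].astype(float) for _ in range(4)],0)
s,t=A("side"),A("top");np.savez("avg3.npz",s=s,t=t)
a=cv2.resize(s[245:375,295:365],None,fx=4.6,fy=4.6,interpolation=cv2.INTER_CUBIC)
b=cv2.resize(t[170:240,160:285],None,fx=3.8,fy=3.8,interpolation=cv2.INTER_CUBIC)
o=np.zeros((598,800,3));o[:,:322]=a;o[:b.shape[0],322:322+b.shape[1]]=b
o[280:595,322:797]=cv2.resize(t[198:230,175:222.5.__int__()],(475,315),interpolation=cv2.INTER_CUBIC)*1.5
cv2.imwrite("pics/p5.png",np.clip(o,0,255).astype(np.uint8))
for A_,c in blobs(t,lambda b,g,r:b>112,(224,185,282,225),amin=20):
    r=cv2.minAreaRect(c);print(r);print(np.array([onz("top",p,.132)[:2] for p in cv2.boxPoints(r)]).round(4))
E
```

```text
t 14.72 pos [0.4854 0.4008 0.1032] toolx [0.297 0.955 0.001] tooly [ 9.550e-01 -2.966e-01  8.000e-04] w 0.0334 gf 59.7 F [-0.1 -0.4 -1. ]
shift [-0.0003  0.      0.0032] rotvec [ 0.0008 -0.0012 -0.0011]
((249.03192138671875, 201.33277893066406), (5.543827056884766, 48.366600036621094), 79.63872528076172)
[[0.5102 0.2231]
 [0.5332 0.0758]
 [0.5162 0.073 ]
 [0.4933 0.2201]]
((273.9420166015625, 214.3404083251953), (4.1885175704956055, 15.199762344360352), 87.1375961303711)
[[0.4769 0.0954]
 [0.478  0.0486]
 [0.4651 0.0482]
 [0.464  0.095 ]]
```

View pics/p5.png

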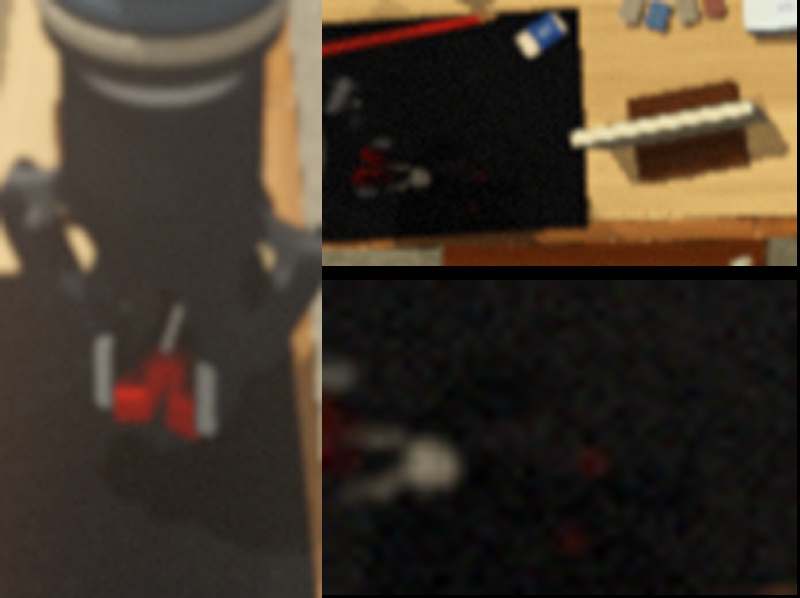

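The clamp is lifted and open: the pin is at crop (433,465) and the jaw tips at (592,463) and (573,540). I'll measure the tip midpoint against the panel edge and work out the approach.

```bash
python3 - <<'E'
from h import *
np.set_printoptions(precision=4,suppress=True)
t=np.load("avg3.npz")["t"]
for A,c in blobs(t,lambda b,g,r:(r>g+14)&(r>30),(192,208,212,230),amin=.5):
    m=c.mean(0);print("tip",A,m,onz("top",m,.093)[:2],c.min(0),c.max(0))
for A,c in blobs(t,lambda b,g,r:(b>55),(180,210,192,222),amin=2):
    m=c.mean(0);print("pin",A,m,onz("top",m,.1)[:2])
print("manual",[onz("top",p,.093)[:2] for p in((201.3,216.1),(199.4,224.0))],onz("top",(185.5,216.3),.1)[:2])
g=np.array([.4854,.4008]);ax=np.array([.297,.955])
print("ideal pin",g-ax*.039,"tip mid",g-ax*.086)
E
```

```text
tip 0.5625 [201.5625 216.0156] [0.4732 0.3071] [201.1875 215.4375] [201.9375 216.5625]
pin 7.6640625 [185.108  216.2979] [0.4735 0.3569]
manual [array([0.473, 0.308]), array([0.4481, 0.3141])] [0.4735 0.3556]
ideal pin [0.4738 0.3636] tip mid [0.4599 0.3187]
```

Converted, -0.11 rad is -0.0275.

>>> shift_gripper(increments={"plan":[[0, 0, -0.0175, 0, 0, 0, 0.02], [0, 0, -0.0275, 0, 0, 0, 0.02], [0, 0, -0.0275, 0, 0, 0, 0.02], [0, 0, -0.025, 0, 0, 0, 0.02], [0, 0, -0.0158, 0, 0, 0, 0.02], [0, 0, 0, 0, 0, 0, 0.02], [0, 0, 0, 0, 0, 0, 0.02]]})

```text
t: 16.0
tcp_pos: [0.485, 0.4004, 0.1027]
tool_rot: [0.652, 0.758, 0.0, -0.0]
force: [-0.9, 0.1, -0.3]
grip_width: 0.0335
grip_force: 59.7
```

```bash
python3 -c "
from h import *
delta([0.4791,0.3437,0.103],.153)"
```

```text
t 16.0 pos [0.485  0.4004 0.1027] toolx [-0.15   0.989  0.   ] tooly [0.9887 0.1498 0.    ] w 0.0335 gf 59.7 F [-0.9  0.1 -0.3]
shift [-0.0552 -0.0144 -0.0003] rotvec [ 0.     -0.     -0.0026]
```

Converted, -0.015 m is -0.06, -0.01 m is -0.04, -0.003 rad is -0.0008.

>>> shift_gripper(increments={"plan":[[0, 0, -0.0008, -0.04, -0.012, 0, 0.02], [0, 0, 0, -0.06, -0.016, 0, 0.02], [0, 0, 0, -0.06, -0.016, 0, 0.02], [0, 0, 0, -0.06, -0.012, 0, 0.02], [0, 0, 0, 0, 0, 0, 0.02], [0, 0, 0, 0, 0, 0, 0.02]]})

```text
t: 16.75
tcp_pos: [0.4799, 0.344, 0.1029]
tool_rot: [0.65, 0.76, 0.0, -0.0]
force: [-0.1, -0.3, -0.1]
grip_width: 0.0334
grip_force: 59.7
```

```bash
python3 - <<'E'
from h import *
from plant import bot, cams, workorder
delta([0.4867,0.2943,0.103],.153)
A=lambda n:np.mean([cams.read_camera(n)["frame"].astype(float) for _ in range(6)],0)
s,t=A("side"),A("top");np.savez("avg4.npz",s=s,t=t)
o=np.zeros((600,800,3))
o[:400]=cv2.resize(t[190:230,190:270],(800,400),interpolation=cv2.INTER_CUBIC)*1.4
o[400:]=cv2.resize(s[270:340,290:360],(200,200),interpolation=cv2.INTER_CUBIC).repeat(1,1)[:, :200] if 0 else np.hstack([cv2.resize(s[250:350,270:370],(200,200)),np.zeros((200,600,3))])
cv2.imwrite("pics/p6.png",np.clip(o,0,255).astype(np.uint8))
E
```

```text
t 16.75 pos [0.4799 0.344  0.1029] toolx [-0.154  0.988  0.   ] tooly [9.881e-01 1.540e-01 5.000e-04] w 0.0334 gf 59.7 F [-0.1 -0.3 -0.1]
shift [-0.0502 -0.0009 -0.0001] rotvec [ 0.0005 -0.0004  0.0016]
```

View pics/p6.png

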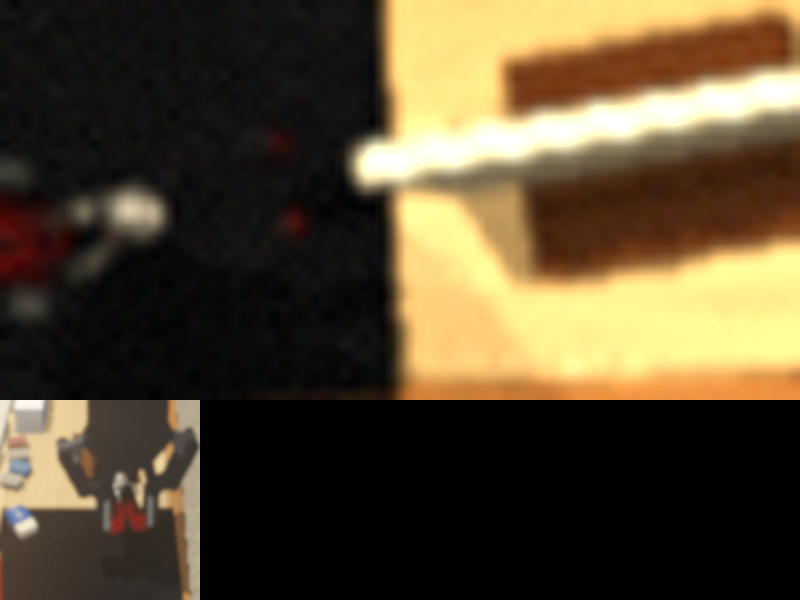

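The jaw tips at crop (279,140) and (294,222) straddle the line of the panel's end at (355,162), about 30 mm ahead of it. I'll compute the last shift from these pixels.

```bash
python3 - <<'E'
from h import *
np.set_printoptions(precision=4,suppress=True)
tx=np.array([-.154,.988]);ty=np.array([.988,.154]);g=np.array([.4799,.344])
L=lambda p:(np.array([(p[:2]-g)@tx,(p[:2]-g)@ty]))
a=L(onz("top",(217.45,203.55),.093));b=L(onz("top",(218.95,211.75),.093))
print("tips",a,b,"mid",(a+b)/2,"pin",L(onz("top",(203.2,210.9),.1)))
t=np.load("avg4.npz")["t"]
for A_,c in blobs(t,lambda b,g,r:b>112,(215,185,282,225),amin=60):
    bp=cv2.boxPoints(cv2.minAreaRect(c));P=np.array([L(onz("top",p,.132)) for p in bp]);P=P[np.argsort(P[:,0])];print("panel top",P,"ends",P[:2].mean(0),P[2:].mean(0))
# lower part of the +y edge: side view shadows hidden; base of stand in the same frame
print("groove axis at base",L(np.r_[.5106,.1466]))
E
```

```text
tips [-0.0914  0.0179] [-0.092  -0.0088] mid [-0.0917  0.0045] pin [-0.0452  0.0022]
panel top [[-0.2734 -0.0061]
 [-0.2733  0.0113]
 [-0.1245 -0.0057]
 [-0.1242  0.0117]] ends [-0.2733  0.0026] [-0.1244  0.003 ]
groove axis at base [-0.1998 -0.0001]
```

Converted, -0.01 m is -0.04, -0.001 m is -0.004.

>>> shift_gripper(increments={"plan":[[0, 0, 0, -0.04, -0.004, 0, 0.02], [0, 0, 0, -0.04, 0, 0, 0.02], [0, 0, 0, -0.04, 0, 0, 0.02], [0, 0, 0, -0.02, 0, 0, 0.02], [0, 0, 0, 0, 0, 0, 0.02]]})

```text
t: 17.98
tcp_pos: [0.4843, 0.3089, 0.1029]
tool_rot: [0.651, 0.759, 0.0, 0.0]
force: [-0.3, 0.0, -0.6]
grip_width: 0.0335
grip_force: 59.7
```

>>> shift_gripper(increments={"plan":[[0, 0, 0, -0.024, 0, 0, 0.02], [0, 0, 0, -0.024, 0, 0, 0.02], [0, 0, 0, -0.016, 0, 0, 0.02], [0, 0, 0, 0, 0, 0, 0.02], [0, 0, 0, 0, 0, 0, 0.02], [0, 0, 0, 0, 0, 0, 0.02]]})

```text
t: 18.73
tcp_pos: [0.4866, 0.2936, 0.1028]
tool_rot: [0.65, 0.76, 0.0, -0.0]
force: [-0.1, 0.2, 0.0]
grip_width: 0.0334
grip_force: 59.7
```

```bash
python3 - <<'E'
from h import *
from plant import bot, cams, workorder
np.set_printoptions(precision=4,suppress=True)
delta([0.4867,0.2943,0.103],.153)
A=lambda n:np.mean([cams.read_camera(n)["frame"].astype(float) for _ in range(6)],0)
t=A("top");s=A("side");np.savez("avg5.npz",s=s,t=t)
from plant import bot, cams, workorder
st=bot.state();g=st["tcp_pos"][:2];tx=np.array([-.154,.988]);ty=np.array([.988,.154])
L=lambda p:(np.array([(p[:2]-g)@tx,(p[:2]-g)@ty]))
for A_,c in blobs(t,lambda b,g,r:b>112,(215,185,282,225),amin=60):
    bp=cv2.boxPoints(cv2.minAreaRect(c));P=np.array([L(onz("top",p,.132)) for p in bp]);P=P[np.argsort(P[:,0])];print("panel ends",P[:2].mean(0),P[2:].mean(0))
for A_,c in blobs(t,lambda b,g,r:(r>2*g)&(r>35),(222,190,250,225),amin=.4): print("red",A_,c.mean(0),L(onz("top",c.mean(0),.093)))
E
```

```text
t 18.73 pos [0.4866 0.2936 0.1028] toolx [-0.154  0.988  0.   ] tooly [0.988  0.1544 0.0002] w 0.0334 gf 59.7 F [-0.1  0.2  0. ]
shift [ 0.0007  0.0002 -0.0002] rotvec [ 0.0002 -0.0002  0.002 ]
panel ends [-0.2223  0.0026] [-0.0737  0.0029]
red 2.9609375 [243.6589 197.2251] [-0.1261  0.0239]
red 2.609375 [245.1274 211.6779] [-0.123  -0.0225]
red 2.2421875 [244.6594 198.6496] [-0.1285  0.0188]
red 1.515625 [248.9137 197.2708] [-0.1426  0.0207]
red 1.09375 [244.7381 209.4911] [-0.123  -0.0154]
red 0.78125 [246.1202 215.6346] [-0.1241 -0.0355]
red 0.5 [246.6618 213.7426] [-0.1268 -0.0299]
red 0.484375 [244.2837 214.7452] [-0.1188 -0.0316]
```

```bash
python3 -c "
from plant import bot, cams, workorder
print(workorder.job_done())"
```

```text
the job is handed in; nothing more can be done
None
```

I stood the plain panel in the stand's groove and let it go, then handed in with the clamp held open around its left (+y) side edge, about 19 mm past the jaw tips by my measurement. The arm read almost no force, but I don't know the judging result.

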